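Make room in the tin row

TASK

The oblong tin standing outside the wooden tray belongs in the tray's row, between the taller and the shorter oblong tin, so that the three go in order of height. Slide those two neighbours apart, then stand the tin upright on the tray floor between them, square in the row like the others, and leave all three standing upright in the tray.

Things in the scene. Friction and masses are not known exactly. Their poses are not given: they have to be found in the camera images.
- tray: Fixed wooden tray, x away from robot, origin under its centre. Inside 90 (x) by 274 mm (y, the row); floor 8 thick; walls 8 thick, lips 22 high, ends 40. Row: jar, tall and short tin (either order), jar, gaps of 2-5 mm, spare room at both ends. Jars loose, 56 mm across, 44 high, 0.1 kg: a tin slid outward pushes its jar; both jars at the ends leave 70 mm between tins.
- middle_tin: Oblong metal tin, dark lid: 70 mm deep (own x), 46 wide (own y), 62 high to the lid top, 0.15 kg. Fixed upright wooden knob mid-lid: 16 mm thick (x), 26 wide (y), 28 high. Origin: centre of underside, z up. The tin to put in: on the table left or right of the tray, turned up to 35 degrees. The round canister with a like knob, on the other side, is not wanted.
- tall_tin: Oblong metal tin, dark lid: 70 mm deep (own x), 46 wide (own y), 78 high to the lid top, 0.15 kg. Fixed upright wooden knob mid-lid: 16 mm thick (x), 26 wide (y), 28 high. Origin: centre of underside, z up. Stands loose on the tray floor, square with the tray (own x along the tray's x). Slid by its knob it may tilt and drag; raised 2-4 mm by the knob it shifts freely and still pushes the jar.
- short_tin: Oblong metal tin, dark lid: 70 mm deep (own x), 46 wide (own y), 46 high to the lid top, 0.15 kg. Fixed upright wooden knob mid-lid: 16 mm thick (x), 26 wide (y), 28 high. Origin: centre of underside, z up. Stands loose on the tray floor next to the tall tin, square with the tray.

How it is judged:
On the way:
1. the tall and the short tin have been parted by about the width of the third tin (centres more than 87 mm apart) (horizontal distance between tall_tin and short_tin above 0.087 m), for 0.2 s.
At the end, for the whole second after the job is handed in: All three oblong tins at rest, upright (7 degrees) on the tray floor (6 mm), within 18 mm of the tray's middle line; the middle tin between the other two (centre within 80 mm of each of theirs, theirs over 87 mm apart) and square with the tray (15 degrees) (z of middle_tin in the frame of tray between 0.003 and 0.014 m and x of middle_tin in the frame of tray between -0.018 and 0.018 m and angle between each of middle_tin, tall_tin, short_tin's own z axis and vertical below 0.12 rad and linear speed of each of middle_tin, tall_tin, short_tin below 0.02 m/s and z of tall_tin in the frame of tray between 0.003 and 0.014 m and x of tall_tin in the frame of tray between -0.018 and 0.018 m and z of short_tin in the frame of tray between 0.003 and 0.014 m and x of short_tin in the frame of tray between -0.018 and 0.018 m and angle between the x axis of middle_tin and the x axis of tray, either way round below 0.26 rad and horizontal distance between middle_tin and tall_tin below 0.08 m and horizontal distance between middle_tin and short_tin below 0.08 m and horizontal distance between tall_tin and short_tin above 0.087 m); the robot touches nothing.
It also fails if it takes over 58 s, if anything falls off the work surface, if the arm or the gripper's body presses on something with over 40 N, if the wrist force passes 120 N, or if a joint passes its speed limit or range.

ROBOT

A 7-joint arm with a two-finger parallel gripper is mounted at the origin on the work surface. World frame = base frame: x ahead of the robot, y to its left, z up, the work surface at z = 0. Lengths are in m, angles in rad, forces in N, time in s.
With the tool pointing down it reaches from about 0.35 to 0.9 m from the base axis. Payload 8.1 kg.
Tool frame: the origin (TCP) lies at the very end of the fingers, on their centre line; the grasp point (between the pads) lies 19 mm behind it (arm.tcp_to_grasp is the distance from the TCP to the grasp point, in m); z points along the fingers, y is the line along which they close (so a half turn about z gives the same grasp; the last joint's range is limited). The gripper opens to 92 mm and grips with 3 to 60 N. Pads are 19 mm wide; open, the fingers measure 130 mm over their backs; the gripper's body (75 mm by 190 mm) begins 47 mm behind the grasp point.
Start: joints at [-1.237, 0.434, 0.025, 1.573, -0.012, 1.134, -0.075], TCP at [0.264, 0.566, 0.227] pointing down, gripper open.
Joint ranges: [-2.62, 2.62], [-0.44, 2.09], [-1.27, 1.32], [0.08, 2.57], [-1.32, 4.46], [0.12, 2], [-2.74, 2.74]. Speed limits (rad/s): [2.22, 2.22, 3.01, 3.01, 3.14, 3.14, 3.14].

INTERFACE

Orientations are given as a rotation vector (axis times angle).
In Python, from cell import arm gives the robot as it stands.
- The arm moves only by the tool shift_gripper, called as name([rows], argument=value, ...), one row to a line, values as JSON. Schema: {"type":"object","properties":{"increments":{"type":"array","items":{"type":"array","items":{"type":"array","items":{"type":"number"},"minItems":5,"maxItems":5},"minItems":1,"maxItems":10},"minItems":1,"maxItems":1},"force":{"type":"number"},"only":{"type":"string"},"quiet":{"type":"boolean"},"lines":{"type":"string"}},"required":["increments"],"additionalProperties":false}. increments is a list that holds a single list of rows (three levels of brackets), with 1 to 10 rows, each of 5 numbers: dx, dy, dz in m, then a turn about the tool's z in rad, then the opening from 0.0 (shut) to 1.0 (fully open); each row shifts and turns the commanded pose from where the row before left it, along the tool's axes as they then stand; what a row does not reach is not made up. A row lasts 1/10 s, in which the tool goes at most 0.05 m and 0.15 rad, less where a joint would pass 70% of its speed; a pose out of reach is approached as far as the arm can. The fingers move at their own pace and stop on an object; force is the grip in N (left out, the last holds). Time passes only in rows, so rows that do not move let the fingers close. The tool returns the time, the measured TCP pose, the force, the opening and the grip force at its end. only (a regular expression) keeps the lines of the reply that match it, lines (a string "A,B") keeps lines A to B, and quiet returns only ok. Input that does not fit is refused with a message, and nothing moves.
- arm.observe(): the state, without advancing time (a new reading comes with each control period).
- arm.get_image(name): name is "side" or "top" or "wrist"; returns a dict with "image" (384x512x3 uint8, blue, green, red), "fx", "fy", "cx", "cy" (pixels), "cam_to_world" (4x4, takes a point from camera to world coordinates); the wrist camera has in their place "mount" (4x4, takes a point from camera to tool coordinates, whose origin is the TCP and whose axes are the flange's). Camera axes: x right, y down, z forward; pixel columns grow to the right and rows downward; lengths in m; the calibration is good to about 2 mm. A picture is of the moment at which its call begins: read the wrist's pose just before it. There is no depth.
- arm.sign_off(): hands the job in; it is judged then, once.
The state is a dict: "clock": time; "joints": joint angles; "dq": joint speeds; "joint_efforts": joint torques, N m; "position": TCP position; "ee_rot": TCP orientation; "force": force on the tool from outside, world axes, zero at the start; "ft_torque": the same for the moment, N m; "width": opening from 0.0 (shut) to 1.0 (fully open); "gripper_force": force on a finger pad.
Only numpy, scipy, OpenCV 4.12 (cv2) and the standard library are available. Lean on these libraries where they do the work, as an engineer would, in place of code of your own. Each camera call takes 0.05 s, during which the arm holds its last target. There are 200 camera calls.

## Working session

There is one attempt and no reset: what is moved stays moved. The work goes in short steps, Python scripts to look and compute and a tool call to move; the robot and the scene stay as the last step left them, time stands still between calls to the robot, and variables do not carry over. Pictures are saved under pics/ and viewed, at most 10 in all, crops included, and the job is handed in when it is done.

```bash
ls; mkdir -p pics
```

Create h.py:
```python
import numpy as np, cv2
from scipy.spatial.transform import Rotation as R
from cell import arm
def snap(n,f):
    s=arm.observe(); d=arm.get_image(n); cv2.imwrite('pics/'+f,d['image'])
    if n=='wrist':
        T=np.eye(4);T[:3,:3]=R.from_rotvec(s['ee_rot']).as_matrix();T[:3,3]=s['position'];d['cam_to_world']=T@d['mount']
    return d
def ray(d,u,v):
    T=d['cam_to_world'];r=T[:3,:3]@np.array([(u-d['cx'])/d['fx'],(v-d['cy'])/d['fy'],1]);return T[:3,3],r/np.linalg.norm(r)
def onz(d,u,v,z):
    o,r=ray(d,u,v);return o+r*(z-o[2])/r[2]
def tri(d1,p1,d2,p2):
    o1,r1=ray(d1,*p1);o2,r2=ray(d2,*p2)
    t=np.linalg.lstsq(np.c_[r1,-r2],o2-o1,rcond=None)[0];a=o1+r1*t[0];b=o2+r2*t[1];return (a+b)/2,np.linalg.norm(a-b)
```

Run:
```python
from h import *
import pickle
t=snap('top','t0.png');s=snap('side','s0.png')
pickle.dump((t,s),open('d0.pkl','wb'))
o=arm.observe();print(o['clock'],o['position'],o['ee_rot'],o['width'],arm.tcp_to_grasp)
for d in (t,s):print(d['fx'],d['cam_to_world'].round(3).tolist())
print(R.from_rotvec(o['ee_rot']).as_matrix().round(3))
```

```text
cell.py
pics
0.1 [0.26426534 0.56589153 0.22604355] [-6.80732555e-01 -3.06680274e+00  2.16681543e-03] 0.9970388206671768 0.0188
446.3893454391313 [[-0.026, -0.997, 0.076, 0.48], [-0.999, 0.027, 0.017, 0.003], [-0.019, -0.075, -0.997, 1.154], [0.0, 0.0, 0.0, 1.0]]
355.9297253258484 [[0.945, -0.231, 0.23, 0.353], [-0.326, -0.7, 0.636, -0.556], [0.014, -0.676, -0.737, 0.724], [0.0, 0.0, 0.0, 1.0]]
[[-0.906  0.423 -0.   ]
 [ 0.423  0.906 -0.001]
 [-0.    -0.001 -1.   ]]
```

View pics/t0.png

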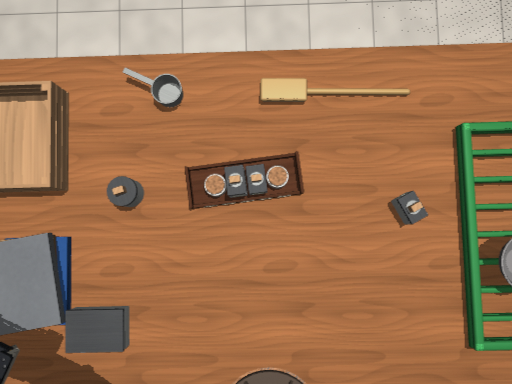

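View pics/s0.png

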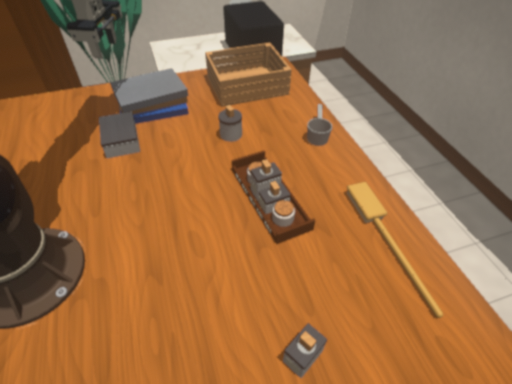

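The top view shows the tray at about (244,181), tins in it at (236,181) and (257,179), and the loose tin at (409,208). The canister is on the left at (124,192). In the side view the tray tins are at (265,170) and (275,190), the loose tin at (304,348).

Run:
```python
from h import *
import pickle
t,s=pickle.load(open('d0.pkl','rb'))
def c(d,x,y,w,h,W=400,H=300):return cv2.resize(d['image'][y:y+h,x:x+w],(W,H),interpolation=cv2.INTER_CUBIC)
m=np.vstack([np.hstack([c(t,184,140,120,90),c(t,380,180,60,45)]),np.hstack([c(s,225,145,100,75),c(s,270,315,80,60)])])
cv2.imwrite('pics/m0.png',m)
for n,d in(('t',t),('s',s)):
    hsv=cv2.cvtColor(d['image'],cv2.COLOR_BGR2HSV)
    print(n)
    for (u,v) in ([(236,178),(257,178),(417,208),(215,185),(404,212),(300,120),(230,198)] if n=='t' else [(267,162),(275,186),(308,338),(282,208),(295,355)]): print((u,v),hsv[v,u])
```

```text
t
(236, 178) [ 15 109 218]
(257, 178) [ 15 109 217]
(417, 208) [ 14 110 208]
(215, 185) [ 13 122 169]
(404, 212) [120   8  34]
(300, 120) [ 12 151 159]
(230, 198) [ 10 150  51]
s
(267, 162) [ 15 140 219]
(275, 186) [ 15 137 222]
(308, 338) [ 16 137 223]
(282, 208) [ 14 151 187]
(295, 355) [ 11  28 100]
```

View pics/m0.png

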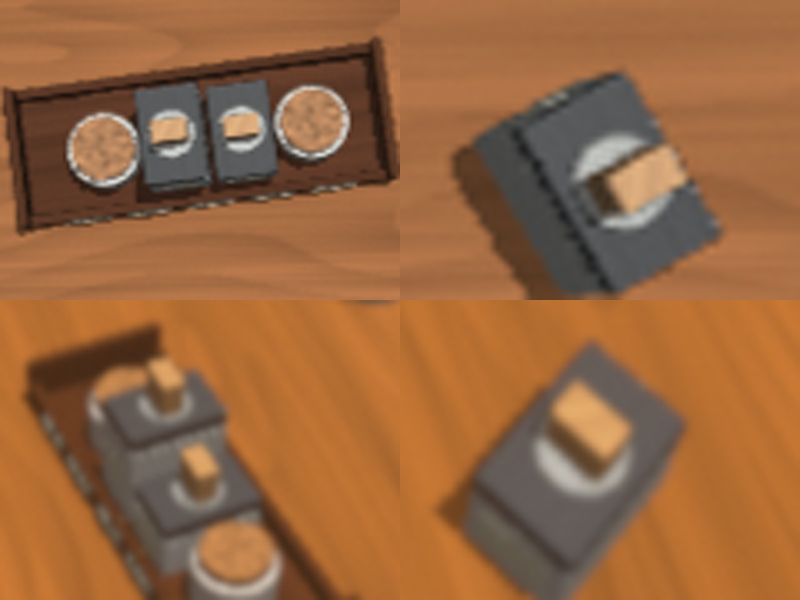

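Left (+y) is the tall tin, right (−y) the short one. Loose-tin lid corners are (397,199), (413,191), (428,215), (412,224). Next: measurement.

Run:
```python
from h import *
import pickle
t,s=pickle.load(open('d0.pkl','rb'))
def knobs(d,bx,vmin,lo,hi):
    hsv=cv2.cvtColor(d['image'],cv2.COLOR_BGR2HSV); out=[]
    m=cv2.inRange(hsv,(11,lo,vmin),(22,hi,255))
    for x0,y0,x1,y1 in bx:
        p=np.argwhere(m[y0:y1,x0:x1])[:,::-1]+[x0,y0]; out.append((p.mean(0)+0.0,len(p)))
    return out
kt=knobs(t,[(228,170,245,190),(249,170,266,190),(408,198,426,216)],185,60,125)
ks=knobs(s,[(258,154,274,170),(268,178,282,194),(298,328,320,350)],200,60,255)
print(kt,ks)
for a,b in zip(kt,ks):
    print('knob',tri(t,a[0],s,b[0]), )
def quad(d,P,z):
    return np.array([onz(d,u,v,z) for u,v in P])
q=quad(t,[(185.5,167),(298,152),(302.5,194),(190.6,209.6)],.04)
print('tray',q.mean(0),q.round(3).tolist(),[np.degrees(np.arctan2(*(q[i]-q[j])[[1,0]])) for i,j in((0,1),(3,2),(0,3),(1,2))])
print('lens',[np.linalg.norm(q[i]-q[(i+1)%4]) for i in range(4)])
q=quad(t,[(397.3,198.8),(413.3,190.8),(428,215.3),(412.3,223.8)],.062)
print('mid',q.mean(0),[np.degrees(np.arctan2(*(q[i]-q[j])[[1,0]])) for i,j in((0,1),(3,2),(0,3),(1,2))],[np.linalg.norm(q[i]-q[(i+1)%4]) for i in range(4)])
# side lid corners
S=[(270+188/5,315+42/5),(270+287/5,315+127/5),(270+172/5,315+268/5),(270+72/5,315+180/5)]
T=[(428,215.3),(412.3,223.8),(397.3,198.8),(413.3,190.8)]
q=quad(s,S,.062);print('mid side',q.round(3).tolist(),q.mean(0))
```

```text
[(array([234.40322581, 178.24193548]), 62), (array([256.10344828, 176.89655172]), 58), (array([416.86440678, 206.28813559]), 59)] [(array([266.375, 162.875]), 24), (array([274.53846154, 184.65384615]), 26), (array([307.88043478, 338.56521739]), 92)]
knob (array([0.59783942, 0.06703919, 0.11111727]), np.float64(0.0012640023053438099))
knob (array([0.60284775, 0.01643697, 0.07968918]), np.float64(0.002037076807895545))
knob (array([ 0.52141881, -0.3635041 ,  0.08742539]), np.float64(0.0014074835985171438))
tray [0.59995291 0.04702324 0.04      ] [[0.638, 0.194, 0.04], [0.668, -0.09, 0.04], [0.562, -0.098, 0.04], [0.531, 0.183, 0.04]] [np.float64(96.01413805530385), np.float64(96.4071258041878), np.float64(5.9747358139298115), np.float64(4.147946799954701)]
lens [np.float64(0.2859531163945019), np.float64(0.10650908397841173), np.float64(0.2825657897762413), np.float64(0.10839070163964777)]
mid [ 0.52127268 -0.36238489  0.062     ] [np.float64(114.94124640323665), np.float64(116.7123405741), np.float64(28.23966218149406), np.float64(28.066925578285744)] [np.float64(0.04382012258530147), np.float64(0.06863125655899471), np.float64(0.04355609400071354), np.float64(0.069991269579577)]
mid side [[0.539, -0.329, 0.062], [0.56, -0.37, 0.062], [0.5, -0.401, 0.062], [0.478, -0.362, 0.062]] [ 0.51931876 -0.3657247   0.062     ]
```

Add to h.py:
```python
def go(p,yaw):  # shift in tool axes and turn to get there
    s=arm.observe();M=R.from_rotvec(s['ee_rot']).as_matrix()
    y=np.degrees(np.arctan2(M[1,1],M[0,1]));t=(y-yaw+90)%180-90
    print('clock %.1f'%s['clock'],'pos',s['position'].round(4),'yaw %.2f'%y,'TURN %.4f'%np.radians(t),'SHIFT',(M.T@(np.array(p)-s['position'])).round(4),'w %.3f'%s['width'],'j',np.round(s['joints'],2))
```

```text
(no output)
```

shift_gripper([
  [[0, 0, 0, 0.147, 1], [0, 0, 0, 0.147, 1], [0, 0, 0, 0.147, 1], [0, 0, 0, 0.147, 1], [0, 0, 0, 0.147, 1], [0, 0, 0, 0.147, 1], [0, 0, 0, 0.147, 1], [0, 0, 0, 0, 1]],
], force=20)

```text
clock: 0.9
position: [0.2642, 0.5661, 0.2263]
ee_rot: [2.104, 2.332, -0.001]
force: [-0.1, -0.2, -0.9]
width: 0.999
gripper_force: 0.0
```

```bash
python3 -c "
from h import *
go([.5983,.0675,.16],6)"
```

```text
clock 0.9 pos [0.2642 0.5661 0.2263] yaw 5.89 TURN -0.0020 SHIFT [-0.5302  0.2812  0.0667] w 0.999 j [-1.4   0.44  0.26  1.59 -0.12  1.13 -1.01]
```

shift_gripper([
  [[-0.038, 0.02, 0, 0, 1], [-0.038, 0.02, 0, 0, 1], [-0.038, 0.02, 0, 0, 1], [-0.038, 0.02, 0, 0, 1], [-0.038, 0.02, 0, 0, 1], [-0.038, 0.02, 0, 0, 1], [-0.038, 0.02, 0, 0, 1], [-0.038, 0.02, 0, 0, 1], [-0.038, 0.02, 0, 0, 1], [-0.038, 0.02, 0, 0, 1]],
], lines="1,1")

```text
clock: 1.9
```

shift_gripper([
  [[-0.038, 0.02, 0, 0, 1], [-0.038, 0.02, 0, 0, 1], [-0.038, 0.02, 0, 0, 1], [-0.036, 0.02, 0, 0, 1], [0, 0, 0, 0, 1], [0, 0, 0, 0, 1]],
])

```text
clock: 2.5
position: [0.5985, 0.0673, 0.2263]
ee_rot: [-2.1, -2.336, 0.001]
force: [-0.5, 0.9, -0.3]
width: 1.003
gripper_force: 0.0
```

Run:
```python
from h import *
go([.5983,.0675,.16],6)
d=snap('wrist','w1.png');print(d['fx'],d['mount'].round(3).tolist())
for p in ([.5978,.067,.114],[.6028,.0164,.082]):
    q=np.linalg.inv(d['cam_to_world'])@np.r_[p,1];print(q[:2]/q[2]*d['fx']+[d['cx'],d['cy']])
```

```text
clock 2.5 pos [0.5985 0.0673 0.2263] yaw 6.08 TURN 0.0013 SHIFT [ 0.0002 -0.0001  0.0663] w 1.003 j [-0.51  0.41  0.45  1.66 -0.19  1.11  0.09]
297.87460533092116 [[-0.0, -0.955, -0.298, 0.08], [1.0, -0.0, -0.001, -0.001], [0.001, -0.298, 0.955, -0.158], [0.0, 0.0, 0.0, 1.0]]
[253.84958168 192.44384791]
[253.4810896  228.44702069]
```

View pics/w1.png

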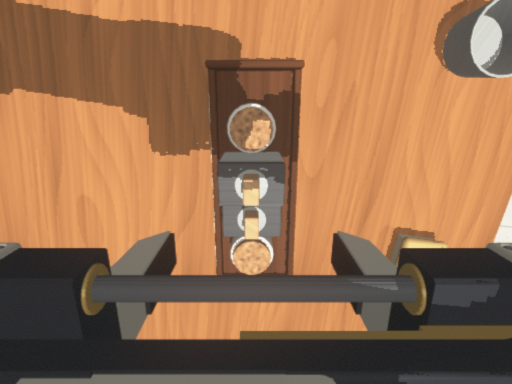

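The wrist view shows the tray square with the tool, the tall knob at (251,198) and the short one at (251,228), 2–4 mm from prediction. I'll go down on the tall knob.

shift_gripper([
  [[-0.002, -0.001, 0.04, 0, 1], [0, 0, 0.04, 0, 1], [0, 0, 0.03, 0, 1], [0, 0, 0.025, 0, 1], [0, 0, 0, 0, 1], [0, 0, 0, 0, 0], [0, 0, 0, 0, 0], [0, 0, 0, 0, 0], [0, 0, 0, 0, 0], [0, 0, 0, 0, 0]],
], force=30)

```text
clock: 3.55
position: [0.5979, 0.0666, 0.0924]
ee_rot: [2.101, 2.335, 0.002]
force: [-0.3, 0.2, -0.1]
width: 0.614
gripper_force: 0.0
```

```bash
python3 -c "
from h import *
c=np.array([.600,.047]);u=np.array([-np.sin(np.radians(6)),np.cos(np.radians(6))])
go([*(c+.054*u),.091],6);go([*(c-.054*u),.065],6)"
```

```text
clock 3.5 pos [0.5979 0.0666 0.0924] yaw 6.02 TURN 0.0003 SHIFT [0.0343 0.     0.0014] w 0.614 j [-0.47  0.55  0.39  1.8  -0.27  0.84  0.16]
clock 3.5 pos [0.5979 0.0666 0.0924] yaw 6.02 TURN 0.0003 SHIFT [-0.0737 -0.      0.0274] w 0.614 j [-0.47  0.55  0.39  1.8  -0.27  0.84  0.16]
```

shift_gripper([
  [[0, 0, 0, 0, 0], [0, 0, 0, 0, 0], [0, 0, 0, 0, 0], [0, 0, 0, 0, 0], [0, 0, 0, 0, 0], [0, 0, 0, 0, 0], [0, 0, 0, 0, 0], [0, 0, 0, 0, 0], [0, 0, 0, 0, 0], [0, 0, 0, 0, 0]],
], force=30)

```text
clock: 4.55
position: [0.5976, 0.0665, 0.0917]
ee_rot: [-2.102, -2.335, 0.0]
force: [-1.3, 0.2, -1.5]
width: 0.17
gripper_force: 30.0
```

shift_gripper([
  [[0, 0, -0.0015, 0, 0], [0, 0, -0.0015, 0, 0], [0.004, 0, 0, 0, 0], [0.005, 0, 0, 0, 0], [0.005, 0, 0, 0, 0], [0.005, 0, 0, 0, 0], [0.005, 0, 0, 0, 0], [0.005, 0, 0, 0, 0], [0.005, 0, 0, 0, 0], [0, 0, 0, 0, 0]],
])

```text
clock: 5.55
position: [0.5939, 0.1016, 0.0946]
ee_rot: [-2.1, -2.336, -0.0]
force: [0.1, 0.3, -1.5]
width: 0.173
gripper_force: 30.0
```

```bash
python3 -c "
from h import *
c=np.array([.600,.047]);u=np.array([-np.sin(np.radians(6)),np.cos(np.radians(6))])
go([*(c+.054*u),.091],6)"
```

```text
clock 5.5 pos [0.5939 0.1016 0.0946] yaw 6.09 TURN 0.0015 SHIFT [-0.0009  0.0004  0.0036] w 0.173 j [-0.53  0.55  0.39  1.8  -0.27  0.84  0.1 ]
```

shift_gripper([
  [[0.002, 0, 0, 0, 0], [0, 0, 0.0015, 0, 0], [0, 0, 0.0015, 0, 0], [0, 0, 0, 0, 0], [0, 0, 0, 0, 0.5], [0, 0, 0, 0, 0.5], [0, 0, 0, 0, 0.5], [0, 0, 0, 0, 0.5], [0, 0, 0, 0, 0.5], [0, 0, 0, 0, 0.5]],
])

```text
clock: 6.55
position: [0.5939, 0.1023, 0.0918]
ee_rot: [2.102, 2.335, 0.0]
force: [1.0, -0.2, 0.2]
width: 0.498
gripper_force: 0.0
```

shift_gripper([
  [[0, 0, -0.03, 0, 0.6], [0, 0, -0.04, 0, 0.6], [0, 0, -0.04, 0, 0.6], [-0.043, 0, 0, 0, 0.6], [-0.043, 0, 0, 0, 0.6], [0, 0, 0, 0, 0.6], [0, 0, 0, 0, 0.6]],
])

```text
clock: 7.25
position: [0.6028, 0.0153, 0.2019]
ee_rot: [2.105, 2.332, 0.0]
force: [0.2, 0.9, -0.1]
width: 0.597
gripper_force: 0.0
```

Run:
```python
from h import *
go([.601,.016,.062],6)
snap('wrist','w2.png')
```

```text
clock 7.2 pos [0.6028 0.0153 0.2019] yaw 5.84 TURN -0.0028 SHIFT [ 0.0009 -0.0018  0.1399] w 0.597 j [-0.43  0.44  0.46  1.69 -0.22  1.06  0.19]
```

View pics/w2.png

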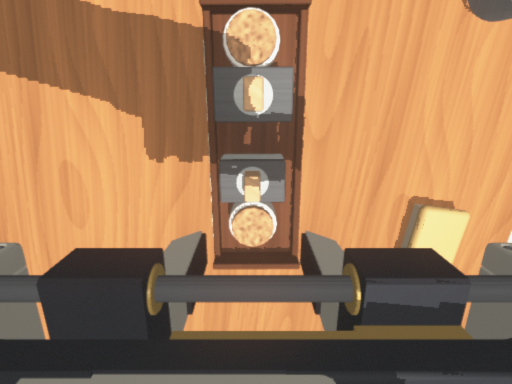

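The tall tin now stands upright with its jar pushed outward. The short knob's top is at about (252,195), and the lower jar still has room.

Run:
```python
from h import *
s=arm.observe();d=arm.get_image('wrist')
T=np.eye(4);T[:3,:3]=R.from_rotvec(s['ee_rot']).as_matrix();T[:3,3]=s['position'];d['cam_to_world']=T@d['mount']
c=np.array([.600,.047]);ux=np.array([np.cos(np.radians(6)),np.sin(np.radians(6))]);uy=np.array([-ux[1],ux[0]])
for n,p,z in(('short',(252,195),.082),('tall',(253,93),.114),('L',(214,140),.03),('R',(296,140),.03),('end-',(254,252),.04),('end+',(254,5),.04)):
    q=onz(d,*p,z);print(n,q.round(4),((q[:2]-c)@ux).round(4),((q[:2]-c)@uy).round(4))
q=onz(d,252,195,.082);go([q[0],q[1],.06],6)
```

```text
short [0.6008 0.0118 0.082 ] -0.0029 -0.0351
tall [0.5922 0.1043 0.114 ] -0.0017 0.0578
L [0.5544 0.0542 0.03  ] -0.0446 0.0119
R [0.6436 0.0635 0.03  ] 0.0451 0.0119
end- [ 0.6116 -0.0715  0.04  ] -0.0009 -0.119
end+ [0.5847 0.1842 0.04  ] -0.0009 0.138
clock 7.3 pos [0.6027 0.0179 0.2015] yaw 6.07 TURN 0.0012 SHIFT [-0.006  -0.0024  0.1415] w 0.601 j [-0.44  0.44  0.46  1.69 -0.22  1.06  0.19]
```

shift_gripper([
  [[-0.004, -0.002, 0.04, 0, 0.6], [0, 0, 0.04, 0, 0.6], [0, 0, 0.035, 0, 0.6], [0, 0, 0.025, 0, 0.6], [0, 0, 0, 0, 0], [0, 0, 0, 0, 0], [0, 0, 0, 0, 0], [0, 0, 0, 0, 0], [0, 0, 0, 0, 0], [0, 0, 0, 0, 0]],
], force=30)

```text
clock: 8.35
position: [0.6018, 0.0127, 0.0627]
ee_rot: [2.101, 2.334, 0.002]
force: [-0.5, 0.6, 5.3]
width: 0.174
gripper_force: 30.0
```

shift_gripper([
  [[0, 0, 0, 0, 0], [0, 0, 0, 0, 0], [0, 0, 0, 0, 0], [0, 0, 0, 0, 0]],
])

```text
clock: 8.75
position: [0.6019, 0.0127, 0.0627]
ee_rot: [2.101, 2.334, 0.002]
force: [-0.8, 1.1, 6.8]
width: 0.176
gripper_force: 30.0
```

shift_gripper([
  [[0, 0, -0.002, 0, 0], [0, 0, -0.002, 0, 0], [-0.003, 0, 0, 0, 0], [-0.004, 0, 0, 0, 0], [-0.004, 0, 0, 0, 0], [-0.004, 0, 0, 0, 0], [0, 0, 0, 0, 0], [0, 0, 0, 0, 0]],
])

```text
clock: 9.55
position: [0.6028, -0.0027, 0.0657]
ee_rot: [-2.103, -2.334, 0.0]
force: [-0.4, -0.1, -1.6]
width: 0.169
gripper_force: 30.0
```

shift_gripper([
  [[-0.002, 0, 0, 0, 0], [0, 0, 0.0015, 0, 0], [0, 0, 0.002, 0, 0], [0, 0, 0, 0, 0], [0, 0, 0, 0, 0.5], [0, 0, 0, 0, 0.5], [0, 0, 0, 0, 0.5], [0, 0, 0, 0, 0.5], [0, 0, 0, 0, 0.5], [0, 0, -0.02, 0, 0.6]],
])

```text
clock: 10.55
position: [0.6013, -0.0042, 0.0803]
ee_rot: [-2.1, -2.333, 0.005]
force: [0.7, 0.3, 0.8]
width: 0.545
gripper_force: 0.0
```

shift_gripper([
  [[0, 0, -0.04, 0, 0.6], [0, 0, -0.05, 0, 0.6], [0, 0, -0.04, 0, 0.6], [0.03, 0, 0, 0, 0.6], [0.03, 0, 0, 0, 0.6], [0, 0, 0, 0, 0.6], [0, 0, 0, 0, 0.6], [0, 0, 0, 0, 0.6]],
])

```text
clock: 11.35
position: [0.5968, 0.0541, 0.2121]
ee_rot: [2.103, 2.333, -0.001]
force: [0.1, -0.5, -0.6]
width: 0.6
gripper_force: 0.0
```

Run:
```python
from h import *
go([.521,-.363,.2],28)
snap('wrist','w3.png')
```

```text
clock 11.3 pos [0.5968 0.0541 0.2121] yaw 5.95 TURN -0.3849 SHIFT [-0.407  -0.1186  0.0125] w 0.600 j [-0.5   0.42  0.46  1.69 -0.2   1.08  0.12]
```

View pics/w3.png

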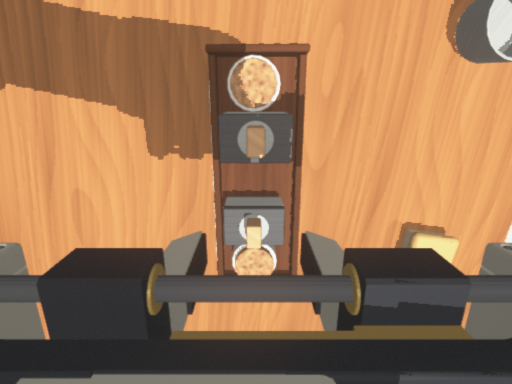

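Both tins stand apart. The tall lid's inner edge is at row ~163, the short lid's inner edge at row ~208 and the short knob top at about (254,240).

Run:
```python
from h import *
s=arm.observe();d=arm.get_image('wrist')
T=np.eye(4);T[:3,:3]=R.from_rotvec(s['ee_rot']).as_matrix();T[:3,3]=s['position'];d['cam_to_world']=T@d['mount']
c=np.array([.600,.047]);ux=np.array([np.cos(np.radians(6)),np.sin(np.radians(6))]);uy=np.array([-ux[1],ux[0]])
g=cv2.cvtColor(d['image'],cv2.COLOR_BGR2GRAY);print(g[105:255:1,230].tolist())
for n,p,z in(('tall-',(254,163),.086),('tall+',(254,113),.086),('short+',(254,208),.054),('short-',(254,245),.054),('shortknob',(254,240),.082),('end+',(256,53),.04)):
    q=onz(d,*p,z);print(n,q.round(4),((q[:2]-c)@ux).round(4),((q[:2]-c)@uy).round(4))
```

```text
[70, 70, 70, 69, 68, 71, 85, 113, 91, 76, 79, 83, 83, 83, 82, 81, 81, 82, 80, 80, 81, 82, 82, 80, 82, 81, 81, 81, 80, 82, 83, 81, 79, 80, 82, 83, 84, 81, 79, 80, 77, 81, 81, 82, 81, 82, 82, 81, 82, 79, 80, 80, 77, 79, 79, 80, 79, 85, 107, 109, 108, 109, 111, 111, 111, 110, 110, 110, 110, 108, 110, 109, 111, 110, 111, 111, 110, 109, 110, 110, 110, 111, 111, 109, 108, 103, 76, 72, 71, 71, 72, 81, 109, 121, 123, 121, 120, 122, 123, 123, 89, 68, 72, 86, 111, 129, 134, 132, 130, 131, 130, 129, 129, 133, 130, 133, 132, 130, 131, 133, 132, 132, 132, 132, 131, 133, 127, 128, 131, 131, 132, 132, 132, 131, 131, 128, 128, 128, 128, 123, 109, 107, 107, 107, 106, 103, 107, 108, 107, 107]
tall- [0.5937 0.079  0.086 ] -0.0029 0.0324
tall+ [0.5889 0.1252 0.086 ] -0.0028 0.0789
short+ [0.5997 0.0218 0.054 ] -0.0029 -0.025
short- [ 0.6045 -0.0239  0.054 ] -0.003 -0.071
shortknob [ 0.6024 -0.0041  0.082 ] -0.003 -0.0511
end+ [0.5851 0.182  0.04  ] -0.0007 0.1358
```

shift_gripper([
  [[-0.045, -0.013, 0, -0.096, 0.6], [-0.045, -0.008, 0, -0.096, 0.6], [-0.045, -0.005, 0, -0.096, 0.6], [-0.045, 0, 0, -0.096, 0.6], [-0.045, 0, 0, 0, 0.6], [-0.045, 0, 0, 0, 0.6], [-0.045, 0, 0, 0, 0.6], [-0.045, 0, 0, 0, 0.6], [0, 0, 0, 0, 0.6], [0, 0, 0, 0, 0.6]],
])

```text
clock: 12.45
position: [0.699, -0.2841, 0.2111]
ee_rot: [-1.622, -2.689, 0.002]
force: [-0.4, -0.0, 0.2]
width: 0.6
gripper_force: 0.0
```

```bash
python3 -c "
from h import *
go([.521,-.363,.2],28)"
```

```text
clock 12.4 pos [ 0.699  -0.2841  0.2111] yaw 27.82 TURN -0.0032 SHIFT [ 0.0133 -0.1943  0.0114] w 0.600 j [ 0.1   0.69  0.4   1.23 -0.26  1.27  0.99]
```

shift_gripper([
  [[0.003, -0.045, 0, 0, 0.6], [0.003, -0.045, 0, 0, 0.6], [0.003, -0.045, 0, 0, 0.6], [0.003, -0.045, 0, 0, 0.6], [0, -0.014, 0, 0, 0.6], [0, 0, 0, 0, 0.6], [0, 0, 0, 0, 0.6], [0, 0, 0, 0, 0.6]],
])

```text
clock: 13.25
position: [0.5249, -0.3601, 0.212]
ee_rot: [1.613, 2.696, 0.002]
force: [-0.8, 0.1, -0.4]
width: 0.601
gripper_force: 0.0
```

Run:
```python
from h import *
go([.521,-.363,.069],28)
snap('wrist','w4.png')
```

```text
clock 13.2 pos [ 0.5249 -0.3601  0.212 ] yaw 28.20 TURN 0.0035 SHIFT [-0.0008 -0.005   0.143 ] w 0.601 j [ 0.24  0.48  0.42  1.59 -0.21  1.12  1.2 ]
```

View pics/w4.png

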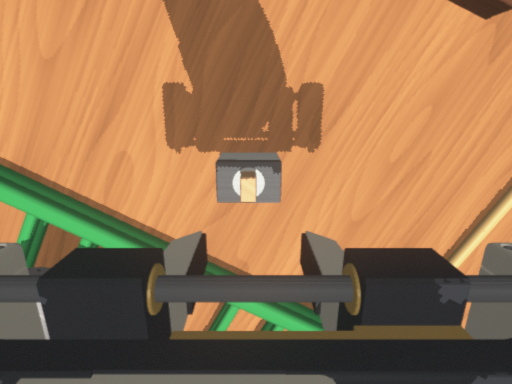

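The loose tin is square with the tool, with the knob top at (248,190) and the lid spanning (217–281, 161–202).

Run:
```python
from h import *
s=arm.observe();d=arm.get_image('wrist')
T=np.eye(4);T[:3,:3]=R.from_rotvec(s['ee_rot']).as_matrix();T[:3,3]=s['position'];d['cam_to_world']=T@d['mount']
q=onz(d,248.5,190.5,.09);print(q,onz(d,249,181,.062))
go([q[0],q[1],.069],28)
```

```text
[ 0.51978306 -0.36359738  0.09      ] [ 0.51874389 -0.3614167   0.062     ]
clock 13.3 pos [ 0.5245 -0.3606  0.2118] yaw 28.17 TURN 0.0030 SHIFT [-0.0005 -0.0056  0.1428] w 0.600 j [ 0.24  0.48  0.42  1.59 -0.21  1.12  1.2 ]
```

shift_gripper([
  [[0, -0.005, 0.04, 0, 0.6], [0, 0, 0.04, 0, 0.6], [0, 0, 0.035, 0, 0.6], [0, 0, 0.026, 0, 0.6], [0, 0, 0, 0, 0.6], [0, 0, 0, 0, 0], [0, 0, 0, 0, 0], [0, 0, 0, 0, 0], [0, 0, 0, 0, 0], [0, 0, 0, 0, 0]],
], force=30)

```text
clock: 14.35
position: [0.5189, -0.3645, 0.072]
ee_rot: [1.617, 2.692, 0.0]
force: [1.3, 0.5, 0.0]
width: 0.213
gripper_force: 0.6
```

shift_gripper([
  [[0, 0, 0, 0, 0], [0, 0, 0, 0, 0], [0, 0, 0, 0, 0], [0, 0, 0, 0, 0], [0, 0, -0.02, 0, 0], [0, 0, -0.04, 0, 0], [0, 0, -0.04, 0, 0], [0, 0, 0, 0, 0], [0, 0, 0, 0, 0]],
])

```text
clock: 15.25
position: [0.5186, -0.3646, 0.1717]
ee_rot: [1.617, 2.692, 0.0]
force: [0.3, 0.5, -3.3]
width: 0.171
gripper_force: 29.9
```

```bash
python3 -c "
from h import *
go([.521,-.363,.069],6)"
```

```text
clock 15.2 pos [ 0.5186 -0.3646  0.1717] yaw 28.01 TURN 0.3841 SHIFT [0.0004 0.0028 0.1027] w 0.171 j [ 0.25  0.51  0.41  1.64 -0.23  1.03  1.23]
```

shift_gripper([
  [[0, 0, -0.01, 0.096, 0], [0, 0, -0.01, 0.096, 0], [0, 0, -0.01, 0.096, 0], [0, 0, 0, 0.096, 0], [0, 0, 0, 0, 0], [0, 0, 0, 0, 0]],
], lines="1,2")

```text
clock: 15.85
position: [0.5179, -0.3637, 0.1996]
```

```bash
python3 -c "
from h import *
c=np.array([.600,.047]);ux=np.array([np.cos(np.radians(6)),np.sin(np.radians(6))]);uy=np.array([-ux[1],ux[0]])
go([*(c-.002*ux+.003*uy),.2],6)"
```

```text
clock 15.8 pos [ 0.5179 -0.3637  0.1996] yaw 6.18 TURN 0.0031 SHIFT [ 4.025e-01  1.239e-01 -1.000e-04] w 0.172 j [ 0.18  0.5   0.52  1.62 -0.27  1.1   0.88]
```

shift_gripper([
  [[0.02, 0.006, 0, 0, 0], [0.04, 0.012, 0, 0.003, 0], [0.045, 0.014, 0, 0, 0], [0.045, 0.014, 0, 0, 0], [0.045, 0.014, 0, 0, 0], [0.045, 0.014, 0, 0, 0], [0.045, 0.014, 0, 0, 0], [0.045, 0.014, 0, 0, 0], [0.045, 0.014, 0, 0, 0], [0.025, 0.008, 0, 0, 0]],
], lines="1,2")

```text
clock: 16.85
position: [0.6008, 0.0516, 0.2002]
```

shift_gripper([
  [[0.002, 0, 0, 0, 0], [0, 0, 0, 0, 0], [0, 0, 0, 0, 0], [0, 0, 0, 0, 0]],
], lines="1,2")

```text
clock: 17.25
position: [0.6006, 0.0463, 0.2012]
```

Run:
```python
from h import *
c=np.array([.600,.047]);ux=np.array([np.cos(np.radians(6)),np.sin(np.radians(6))]);uy=np.array([-ux[1],ux[0]])
go([*(c-.002*ux+.003*uy),.081],6)
a=snap('wrist','w5.png')['image'];b=snap('side','s5.png')['image'][120:270,200:350]
cv2.imwrite('pics/m5.png',np.hstack([cv2.resize(a[0:280,130:380],(393,440)),cv2.resize(b,(400,440),interpolation=cv2.INTER_CUBIC)]))
```

```text
clock 17.2 pos [0.6006 0.0463 0.2012] yaw 5.73 TURN -0.0048 SHIFT [ 0.0038 -0.0025  0.1202] w 0.169 j [-0.49  0.44  0.46  1.69 -0.22  1.06  0.14]
```

View pics/m5.png

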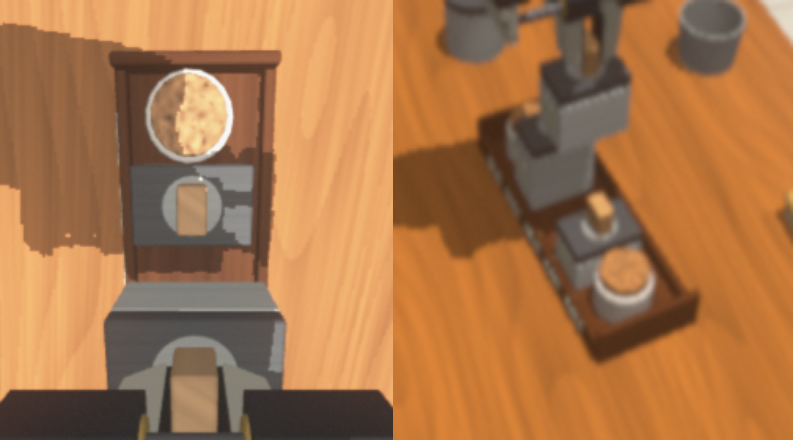

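The tin hangs level. Its +y face runs from row ~180 (underside) to ~202 (lid), and the tall lid's inner edge is at row ~156. Checking the clearances along the row.

Run:
```python
from h import *
s=arm.observe();d=arm.get_image('wrist')
T=np.eye(4);T[:3,:3]=R.from_rotvec(s['ee_rot']).as_matrix();T[:3,3]=s['position'];d['cam_to_world']=T@d['mount']
g=cv2.cvtColor(d['image'],cv2.COLOR_BGR2GRAY);print(g[148:206,220].tolist())
c=np.array([.600,.047]);ux=np.array([np.cos(np.radians(6)),np.sin(np.radians(6))]);uy=np.array([-ux[1],ux[0]])
z=s['position'][2]
for n,p,zz in(('tall-',(254,156),.086),('tall+',(254,105.5),.086),('lid+',(254,201.8),z-.0095),('bot+',(254,180),z-.0715)):
    q=onz(d,*p,zz);print(n,q.round(4),((q[:2]-c)@uy).round(4))
print(((s['position'][:2]-c)@uy).round(4))
go([*(c-.002*ux+.0037*uy),.081],6)
```

```text
[83, 84, 81, 81, 82, 83, 82, 84, 74, 66, 68, 69, 69, 70, 70, 70, 69, 70, 69, 69, 67, 69, 71, 69, 78, 104, 106, 106, 108, 107, 110, 120, 129, 132, 130, 127, 127, 128, 131, 130, 131, 131, 129, 130, 131, 130, 131, 134, 143, 132, 77, 67, 66, 65, 69, 74, 80, 82]
tall- [0.5968 0.0805 0.086 ] 0.0336
tall+ [0.5923 0.1248 0.086 ] 0.0781
lid+ [0.5976 0.0712 0.1918] 0.0244
bot+ [0.5979 0.0688 0.1298] 0.0219
-0.0003
clock 17.4 pos [0.6008 0.0471 0.2013] yaw 5.76 TURN -0.0042 SHIFT [ 0.0037 -0.0028  0.1203] w 0.172 j [-0.49  0.44  0.46  1.69 -0.22  1.06  0.14]
```

shift_gripper([
  [[0.003, -0.002, 0, 0, 0], [0, 0, 0.02, 0, 0], [0, 0, 0.02, 0, 0], [0, 0, 0.01, 0, 0], [0, 0, 0.01, 0, 0], [0, 0, 0.01, 0, 0], [0, 0, 0.01, 0, 0], [0, 0, 0.01, 0, 0], [0, 0, 0, 0, 0], [0, 0, 0, 0, 0]],
])

```text
clock: 18.4
position: [0.5985, 0.0509, 0.1112]
ee_rot: [-2.106, -2.331, 0.0]
force: [0.2, -0.8, -1.0]
width: 0.173
gripper_force: 29.9
```

```bash
python3 -c "
from h import *
go([.598,.05,.081],6)"
```

```text
clock 18.4 pos [0.5985 0.0509 0.1112] yaw 5.83 TURN -0.0030 SHIFT [-0.0009 -0.0006  0.0302] w 0.173 j [-0.46  0.53  0.42  1.79 -0.27  0.88  0.18]
```

shift_gripper([
  [[0, 0, 0.006, 0, 0], [0, 0, 0.006, 0, 0], [0, 0, 0.006, 0, 0], [0, 0, 0.006, 0, 0], [0, 0, 0.004, 0, 0], [0, 0, 0.0015, 0, 0], [0, 0, 0, 0, 0], [0, 0, 0, 0, 0]],
])

```text
clock: 19.2
position: [0.5987, 0.051, 0.0819]
ee_rot: [2.105, 2.332, 0.0]
force: [0.3, -0.5, -0.9]
width: 0.169
gripper_force: 29.9
```

shift_gripper([
  [[0, 0, 0.001, 0, 0], [0, 0, 0.001, 0, 0], [0, 0, 0.001, 0, 0], [0, 0, 0, 0, 0], [0, 0, 0, 0, 0]],
])

```text
clock: 19.7
position: [0.599, 0.0511, 0.0792]
ee_rot: [2.105, 2.331, 0.001]
force: [1.2, 0.0, 4.1]
width: 0.174
gripper_force: 30.0
```

Contact with the floor at the expected height. Releasing and retreating.

shift_gripper([
  [[0, 0, 0, 0, 0.6], [0, 0, 0, 0, 0.6], [0, 0, 0, 0, 0.6], [0, 0, 0, 0, 0.6], [0, 0, 0, 0, 0.6], [0, 0, 0, 0, 0.6], [0, 0, -0.02, 0, 0.6], [0, 0, -0.04, 0, 0.6], [0, 0, -0.04, 0, 0.6], [0, 0, -0.04, 0, 0.6]],
])

```text
clock: 20.7
position: [0.5982, 0.0509, 0.2202]
ee_rot: [-2.106, -2.331, 0.001]
force: [0.7, 0.0, 0.2]
width: 0.598
gripper_force: 0.0
```

shift_gripper([
  [[0, -0.04, 0, 0, 0.6], [0, -0.04, 0, 0, 0.6], [0, -0.04, 0, 0, 0.6], [0, -0.04, 0, 0, 0.6], [0, 0, 0, 0, 0.6], [0, 0, 0, 0, 0.6], [0, 0, 0, 0, 0.6]],
], lines="1,2")

```text
clock: 21.4
position: [0.4405, 0.035, 0.2191]
```

Run:
```python
from h import *
a=snap('top','t6.png')['image'][140:230,184:304];b=snap('side','s6.png')['image'][130:255,220:330]
cv2.imwrite('pics/m6.png',np.hstack([cv2.resize(a,(420,315),interpolation=cv2.INTER_CUBIC),cv2.resize(b,(300,315),interpolation=cv2.INTER_CUBIC)]))
```

```text
(no output)
```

View pics/m6.png

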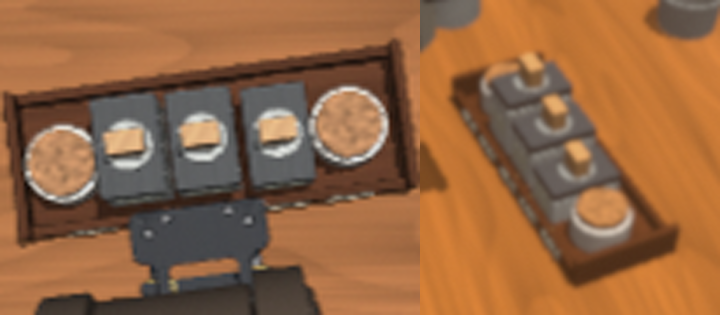

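All three tins stand upright and square in the row in order of height (knobs at about (123,142), (201,134) and (278,132) in the crop), and the gripper is clear.

```bash
python3 -c "
from cell import arm
print(arm.sign_off())"
```

```text
the job is handed in; nothing more can be done
None
```

The tin now stands upright and square between the tall and short tins, all three upright in the tray in height order; I handed the job in at about 21.5 s, and no score came back.

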